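# Clamp the strainer into the juice press

### The job

Put the juice press back together after rinsing: set the pink strainer gently into the green ring so that its flange sits flat all round, swing the clamp arm over the flange up to its stop, and turn the orange knob clockwise until its torque clutch clicks, then stop straight away: one click is enough, and more than three strains the clamp. Leave the fruit, tin and cup where they are.

Things in the scene. Friction and masses are not known exactly. Their poses are not given: they have to be found in the camera images.
- strainer: Loose pink plastic strainer, 160 g, on the 15 mm red board. Tapered cup (diameter 86 mm at the bottom, 95 under the flange); flange diameter 128, its underside 30 and top 38 mm above the bottom. Origin: centre of the bottom, z up. White flat handle along its -x axis, 18 mm wide (y), z 30 to 44 mm, 58 to 136 mm out; grasp it across its width 95 mm out.
- seat (a point): Centre of the top face of the press's green ring, 130 mm above the table (hole 104 mm, outside 152 mm across). The flange rests on this face: seated, the strainer's origin is 30 mm below this point. Axes: z up, +y to the clamp post; -x is the clear side for the strainer's handle. The column (40 mm thick, 0.55 m tall) stands 155 mm out at -50 degrees from +x, the press head beyond it.
- ring: The green cast ring bracket, 14 mm thick, one piece with the fixed press, its column and the clamp post; origin on the ring's axis at its underside, 14 mm below point seat.
- clamp_pivot (a point): On the axis of the clamp post (a vertical hinge), 161 mm above the table at the clamp arm's top, 100 mm from the ring's centre along the seat's +y. The arm is a steel bar 18 mm wide and 12 mm thick that carries spindle and knob 45 mm from this axis.
- clamp_arm (a joint): Swing of the clamp arm about its post, rad: 0 is closed, at the stop, the arm pointing from the post to the ring's centre (seat -y), foot over the flange; it grows as the arm opens, anticlockwise seen from above, towards the seat's +x. Light friction (0.05 N m) keeps it where it is left.
- knob: Orange wing knob on the clamp arm: bar 60 mm long (its x axis), 14 mm wide (y), z 2 to 28 mm; black hub 29 mm across. Origin: on its vertical turning axis at the underside, 180 mm above the table. Clockwise from above tightens; it takes the spindle along (0.1 N m) until the screw is home, which comes after some 80 to 180 degrees, different each time. Anticlockwise loosens.
- knob_grip (a point): On the knob's axis 17 mm above its underside: grip the bar here across its 14 mm width. With the screw home the knob's torque clutch lets go at about 0.28 N m and the knob clicks round on the standing spindle, 15 degrees a click, the torque rising, then dropping below zero at each.
- spindle: Brass collar with two lugs (26 mm across, along its x axis), 18 mm tall, between clamp arm and knob: the head of the clamp screw. Origin on the knob's axis at its underside. Its x axis is in line with the knob's until the clutch slips. The screw lowers the foot; knob and collar keep their height.
- foot: Black spring-loaded rubber pressure foot under the clamp arm, below the spindle, 18 mm across, 6 mm tall; origin at the centre of its underside. With the arm closed it starts about 1 to 5 mm above the flange of a seated strainer; with the screw home it presses on it with about 14 N.
- pomegranate_a: Whole pomegranate, 82 mm across, 88 mm tall, on the red board; origin at the underside. Bystander.
- pomegranate_b: Another whole pomegranate, the same size. Bystander.
- half: Half pomegranate, 78 mm across, 34 mm tall, cut face up, on the far corner of the red board. Bystander.
- tin: Open food tin with a yellow band, 100 mm across, 62 mm tall; origin at the underside. Bystander.
- cup: Clear cup, 68 mm across, 75 mm tall, standing on the press foot under the ring. Bystander.
Mind the look-alikes: they are no part of the job. Several things have the shape of the strainer; the one meant has the colours described above.

How it is judged (in metres and radians):
On the way, in this order (a step that is already met when the one before it is completed fails the run):
1. the strainer sits in the ring, its flange flat on it (horizontal distance between strainer and seat below 0.007 m and z of strainer in the frame of seat below -0.027 m and angle between strainer's own z axis and vertical below 0.06 rad), for 0.2 s.
2. the clamp arm is swung over the flange to its stop, with the strainer still seated (all of step 1 and value of joint clamp_arm below 0.12 rad), for 0.2 s.
3. the knob has been turned until its clutch has clicked, with the foot pressing on the flange (all of step 2 and contact force between foot and strainer above 6 N and angle between the x axis of knob and the x axis of spindle, either way round above 0.17 rad), for 0.2 s.
At the end, for the whole second after the job is handed in: Strainer seated in the ring (within 7 mm of centre, at most 3 mm high, tilt under 0.06 rad), clamp arm within 0.12 rad of its stop, foot pressing on it with over 6 N, knob clicked at least 0.17 and at most 0.95 rad round from the spindle, all at rest (all of step 3 and linear speed of strainer below 0.01 m/s and angular speed of knob below 0.1 rad/s); the robot touches nothing.
It fails at once if the clutch is run on beyond three clicks (knob more than 0.95 rad round from the spindle) (angle between the x axis of knob and the x axis of spindle, either way round above 0.95 rad).
It fails at once if the strainer is rammed into the ring or the ring is leaned on through it (more than 40 N) (contact force between strainer and ring above 40 N).
It fails at once if a bystander is pushed more than 30 mm (distance of any of pomegranate_a, pomegranate_b, half, tin, cup from where it was at the start of the episode above 0.03 m).
It also fails if it takes over 72 s, if anything falls off the work surface, if the arm or the gripper's body presses on something with over 40 N, if the wrist force passes 120 N, or if a joint passes its speed limit or range.

### The arm

A 6-joint arm with a two-finger parallel gripper is mounted at the origin on the work surface. World frame = base frame: x ahead of the robot, y to its left, z up, the work surface at z = 0. Lengths are in m, angles in degrees, forces in N, time in s.
With the tool pointing down it reaches from about 0.4 to 0.825 m from the base axis. Payload 7 kg.
Tool frame: the origin (TCP) lies midway between the tips of the shut fingers; the grasp point (between the pads) lies 19 mm behind it; z points along the fingers, y is the direction in which the jaws open and shut (so a half turn about z gives the same grasp; the last joint's range is limited). The gripper opens to 88 mm and grips with 3 to 60 N. Pads are 19 mm wide; open, the fingers measure 130 mm over their backs; the gripper's body (78 mm by 193 mm) begins 47 mm behind the grasp point.
Start: joints at [-58.608, 20.546, 0.682, 0, -70.136, -16.507], TCP at [0.173, -0.652, 0.193] pointing down, gripper open.
Joint ranges: [-176.03, 176.03], [-82.01, 121.73], [-58.28, 71.71], [-173.87, 95.51], [-174.79, -0.11], [-173.66, 173.66]. Speed limits (degrees/s): [136.94, 136.94, 172.46, 180, 180, 180].

### API

Orientations are given as [roll, pitch, yaw] about the fixed x, y, z axes, in that order (R = Rz(yaw) Ry(pitch) Rx(roll)).
In Python, from plant import ctrl gives the robot as it stands.
- The arm moves only by the shell command python3 -m jog 'ROWS' [OPENING]. ROWS is JSON, a list of rows, each an object with "translation": the shift along the tool's x, y, z in units of 0.25 m (1.0 is 0.25 m), a list of three; "spin": the turn about the tool's z in units of 30 degrees (1.0 is 30 degrees). A call has 1 to 12 rows; each row is the pose to reach, as a shift and turn from the pose measured when the call began, along the tool's axes at that moment; what a row does not reach only later rows make up. A row lasts 1/12 s, in which the tool goes at most 41.7 mm and 7.16 degrees, less where a joint would pass 70% of its speed; a pose out of reach is approached as far as the arm can. A call with a number of a shift or a turn outside -1 to 1 is refused whole. A call with a gripper value outside its range is refused whole. OPENING is the finger opening in mm, from 0 to 87.6, set as the call begins (- or left out, the last holds). The fingers move at their own pace and stop on an object; the grip force is fixed at half the most. Time passes only in rows, so rows that repeat a pose let the fingers close. It gives the time, the measured TCP pose, the force and the opening at its end, in the units of the state.
- ctrl.get_obs(): the state, without advancing time (a new reading comes with each control period).
- ctrl.snapshot(name): name is "side" or "top" or "wrist"; returns a dict with "color" (384x512x3 uint8, red, green, blue), "range_z" (384x512 float32, m along the optical axis (not along the pixel's ray), 0 where there is no reading), "K" (3x3 intrinsics, pixels), "R" (3x3) and "t" (3): a world point X has camera coordinates R X + t; the wrist camera has in their place "tool_from_camera" (4x4, takes a point from camera to tool coordinates, whose origin is the TCP and whose axes are the flange's). Camera axes: x right, y down, z forward; pixel columns grow to the right and rows downward; lengths in m; the calibration is good to about 2 mm. A picture is of the moment at which its call begins: read the wrist's pose just before it.
- ctrl.close_job(): hands the job in, once; it reports no verdict.
The state is a dict: "clock": time; "joint_pos": joint angles; "qvel": joint speeds; "tau": joint torques, N m; "tool_pos": TCP position; "orientation": TCP orientation; "force": force on the tool from outside, world axes, zero at the start; "moment": the same for the moment, N m; "opening": finger opening in m.
Only numpy, scipy, OpenCV 4.12 (cv2) and the standard library are available. Lean on these libraries where they do the work, as an engineer would, in place of code of your own. Each camera call takes 0.05 s, during which the arm holds its last target. There are 200 camera calls.

## Working session

There is one attempt and no reset: what is moved stays moved. The work goes in short steps, Python scripts to look and compute and a shell command to move; the robot and the scene stay as the last step left them, time stands still between calls to the robot, and variables do not carry over. Pictures are saved under pics/ and viewed, on a budget of 10 in all, crops included, one or two more only if the job needs it, and the job is handed in when it is done.

```bash
ls; mkdir -p pics; python3 - <<'E'
from plant import ctrl
import cv2,numpy as np
print(ctrl.get_obs())
for n in ("side","top"):
    s=ctrl.snapshot(n); np.savez(f"pics/{n}0.npz",**s)
    cv2.imwrite(f"pics/{n}0.png",s["color"][:,:,::-1]); print(n,s["K"],s["R"],s["t"])
a=cv2.imread("pics/side0.png");b=cv2.imread("pics/top0.png")
E
```

```text
pics
{'clock': 0.0, 'joint_pos': array([-5.86076726e+01,  2.05905977e+01,  6.32475503e-01, -2.01316116e-02,
       -7.01349383e+01, -1.65080980e+01]), 'qvel': array([-0.01273391,  0.00692068,  0.04391911,  0.06640044,  0.03419349,
        0.00089814]), 'tau': array([ 1.04900992e-03, -5.82720709e+01,  2.93060321e+01,  6.99753106e+00,
        6.84678686e-03, -1.65378224e-04]), 'tool_pos': array([ 0.17322437, -0.65182387,  0.19252228]), 'orientation': array([ 1.79905398e+02, -8.30095456e-03, -1.65122620e+02]), 'force': array([-0.31919647, -0.8730785 , -0.46780913]), 'moment': array([-0.0297694 ,  0.02751919,  0.00112977]), 'opening': 0.08794898629740502}
side [[442.30061495   0.         259.31488684]
 [  0.         442.30061495 180.71728266]
 [  0.           0.           1.        ]] [[-0.98680113 -0.16189415  0.00371552]
 [-0.09189512  0.54094572 -0.83602214]
 [ 0.1333372  -0.82532903 -0.54868313]] [0.40251449 0.12433209 1.17732289]
top [[469.69735709   0.         251.34617897]
 [  0.         469.69735709 195.58741831]
 [  0.           0.           1.        ]] [[-0.01651621 -0.99962621 -0.0217868 ]
 [-0.98062345  0.02044859 -0.19483201]
 [ 0.19520469  0.01814676 -0.98059463]] [0.06682043 0.42670641 1.53193686]
```

View pics/top0.png

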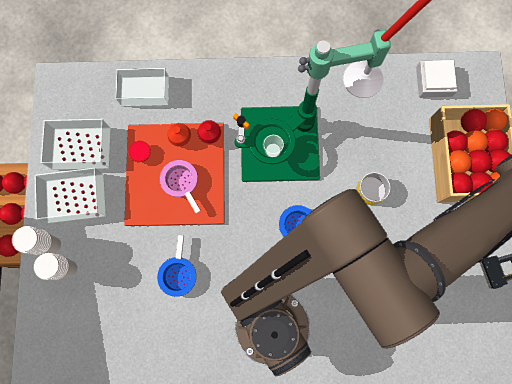

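View pics/side0.png

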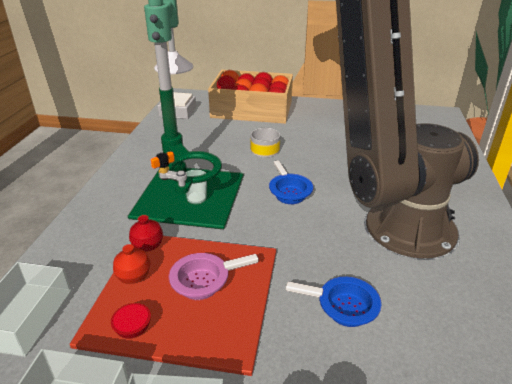

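The top view shows the pink strainer at about (180,178), with its handle running to (195,205). The green ring is at (272,146) and the clamp post at about (240,142). The clamp arm is open towards +x, with the orange knob at (240,121). The side view shows the same: strainer (198,275), ring (195,168), knob (163,160). The blue strainers are the look-alikes.

```bash
cat > h.py <<'E'
import numpy as np,cv2
def load(n): return dict(np.load(n))
def cloud(s,R=None,t=None):
    R=s["R"] if R is None else R; t=s["t"] if t is None else t
    v,u=np.mgrid[:384,:512]; d=s["range_z"]; K=s["K"]
    c=np.stack([(u-K[0,2])/K[0,0]*d,(v-K[1,2])/K[1,1]*d,d],-1)
    return (c-t)@R
def ray(s,uv,z):
    uv=np.atleast_2d(uv).astype(float);K=s["K"];R=s["R"];t=s["t"]
    d=np.c_[(uv[:,0]-K[0,2])/K[0,0],(uv[:,1]-K[1,2])/K[1,1],np.ones(len(uv))]@R
    o=-R.T@t; return o+d*((z-o[2])/d[:,2])[:,None]
def circ(p):
    A=np.c_[2*p[:,:2],np.ones(len(p))];b=(p[:,:2]**2).sum(1)
    w=np.ones(len(p))
    for _ in range(10):
        x=np.linalg.lstsq(A*w[:,None],b*w,rcond=None)[0]; r=np.sqrt(x[2]+x[0]**2+x[1]**2)
        e=np.hypot(*(p[:,:2]-x[:2]).T)-r; w=1/(1+(e/.002)**2)
    return x[:2],r,np.median(abs(e))
def hsv(s): return cv2.cvtColor(s["color"],cv2.COLOR_RGB2HSV)
def big(m):
    n,l,st,_=cv2.connectedComponentsWithStats(m.astype(np.uint8)); return l==1+st[1:,4].argmax()
def outer(m):
    c=max(cv2.findContours(m.astype(np.uint8),cv2.RETR_EXTERNAL,cv2.CHAIN_APPROX_NONE)[0],key=cv2.contourArea)
    return c[:,0]
E
python3 - <<'E'
from h import *
for n in ("top","side"):
    s=load(f"pics/{n}0.npz");H=hsv(s);P=cloud(s);h,sa,v=H[...,0],H[...,1],H[...,2]
    pink=big((h>140)&(h<172)&(sa>50)&(v>90)); 
    o=outer(pink); print(n,"pink n",pink.sum())
    print(" flange z",np.percentile(P[pink][:,2],[50,90,97]),"circ",circ(ray(s,o,.052)))
    c=circ(ray(s,o,.052))[0]
    q=ray(s,np.stack(np.mgrid[:512,:384],-1).reshape(-1,2),.059).reshape(512,384,3).transpose(1,0,2)
    r=np.hypot(q[...,0]-c[0],q[...,1]-c[1])
    w=(sa<60)&(v>150)&(r<.15)&(r>.06)&(P[...,2]>.045)
    w=big(w); pw=q[w][:,:2]; m=pw.mean(0); ev=np.linalg.svd(pw-m,full_matrices=False)[2][0]
    ev*=np.sign(ev@(m-c)); print(" handle mean",m,"dist",np.hypot(*(m-c)),"ang",np.degrees(np.arctan2(ev[1],ev[0])),"ang c->m",np.degrees(np.arctan2(*(m-c)[::-1])))
    g=(h>60)&(h<95)&(sa>120)
    ok=g&(abs(P[...,2]-.130)<.006); p=P[ok]; print(" ring",ok.sum(),"circ outer/inner")
    gm=cv2.morphologyEx(ok.astype(np.uint8),cv2.MORPH_CLOSE,np.ones((3,3)))
    cs=cv2.findContours(gm,cv2.RETR_CCOMP,cv2.CHAIN_APPROX_NONE)[0]
    for k in sorted(cs,key=len)[-3:]: print("  ",len(k),circ(ray(s,k[:,0],.130)))
    print("  z med",np.median(p[:,2]))
    og=(h>4)&(h<20)&(sa>180)&(v>150)&(P[...,2]>.185)&(P[...,2]<.23)&(P[...,0]>.4)
    og=big(og);po=ray(s,np.argwhere(og)[:,::-1],.207)[:,:2];m=po.mean(0);u,d,ev=np.linalg.svd(po-m,full_matrices=False)
    print(" knob",m,"n",og.sum(),"sd",d/np.sqrt(len(po)),"ang",np.degrees(np.arctan2(ev[0,1],ev[0,0])), "z",np.median(P[og][:,2]))
    cr=s["color"][(90 if n=="top" else 130):][:80,(210 if n=="top" else 130):][:,:110]
    cv2.imwrite(f"pics/crop_{n}.png",cv2.resize(cr[:,:,::-1],None,fx=5,fy=5,interpolation=cv2.INTER_CUBIC))
a=[cv2.imread(f"pics/crop_{n}.png") for n in("top","side")]
cv2.imwrite("pics/crops.png",cv2.resize(np.vstack(a),None,fx=.75,fy=.75))
E
```

```text
top pink n 1058
 flange z [0.04754856 0.05648501 0.05901425] circ (array([0.49181713, 0.30379844]), np.float64(0.06240766451429759), np.float64(0.0007826799648271675))
 handle mean [0.4071469 0.2550362] dist 0.09770774990671094 ang -150.29623835207727 ang c->m -150.0620245136154
 ring 1034 circ outer/inner
   1 (array([ 0.23522191, -0.03365014]), np.float64(0.47293494058228386), np.float64(2.220446049250313e-16))
   98 (array([ 0.58880452, -0.011836  ]), np.float64(0.05519220205434307), np.float64(0.0008654298795662436))
   207 (array([ 0.61056707, -0.02055453]), np.float64(0.09542462359092627), np.float64(0.018504588596493843))
  z med 0.1298058022538205
 knob [0.61839157 0.06886729] n 27 sd [0.00639749 0.00479337] ang -162.66639808572867 z 0.20620846929765227
side pink n 2091
 flange z [0.05048874 0.05490282 0.05577417] circ (array([0.49203462, 0.30632229]), np.float64(0.06400214017639502), np.float64(0.0010025215063892562))
 handle mean [0.40628415 0.26215879] dist 0.09645495413028483 ang -149.48080180922838 ang c->m -152.75047171371054
 ring 804 circ outer/inner
   4 (array([ 0.43877282, -1.88598087]), np.float64(1.0934541516791576), np.float64(0.0001112468581754289))
   20 (array([-0.61317676, -1.49363316]), np.float64(0.028363754467474953), np.float64(0.007165440125718234))
   263 (array([ 0.62623492, -0.00120129]), np.float64(0.09318345586432562), np.float64(0.016970266796694305))
  z med 0.1304966939460216
 knob [0.64112084 0.11767202] n 75 sd [0.01303983 0.00510181] ang 114.32957844983758 z 0.19955937875313315
```

View pics/crops.png

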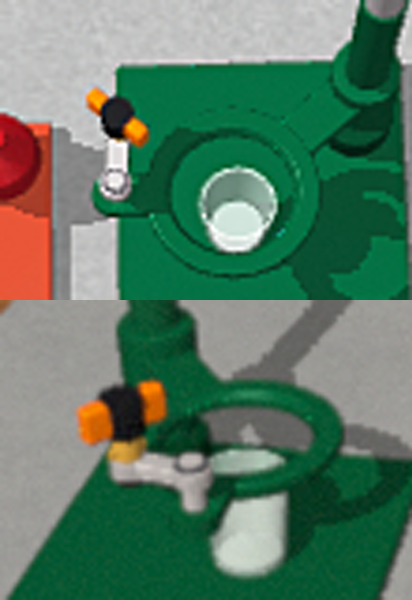

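The crop shows the knob hub at top-image (241.5,121) and the post top at (240.7,138.5). The arm is about 90° open and the wing bar runs diagonally. Next I refine the seat and post positions and work out the moves.

```bash
python3 - <<'E'
from h import *
for n in ("top","side"):
    s=load(f"pics/{n}0.npz");H=hsv(s);P=cloud(s);h,sa,v=H[...,0],H[...,1],H[...,2]
    ok=(h>60)&(h<95)&(sa>100)&(abs(P[...,2]-.130)<.007)
    e=ok&(cv2.erode(ok.astype(np.uint8),np.ones((3,3)))==0)
    p=ray(s,np.argwhere(e)[:,::-1],.130); c=np.array([.589,-.012])
    for it in range(8):
        r=np.hypot(*(p[:,:2]-c).T)
        i,o=abs(r-.0525)<.007,abs(r-.0755)<.006
        ci,co=circ(p[i]),circ(p[o]); c=(ci[0]+co[0])/2
    print(n,i.sum(),o.sum(),ci,co)
    hub=(v<55)&(P[...,2]>.19)&(P[...,2]<.225)&(abs(P[...,0]-.63)<.05)&(abs(P[...,1]-.09)<.06)
    og=(h>4)&(h<22)&(sa>150)&(P[...,2]>.17)&(P[...,2]<.225)&(abs(P[...,0]-.63)<.06)&(abs(P[...,1]-.09)<.06)
    print(" hub",ray(s,np.argwhere(hub)[:,::-1].mean(0),.21),hub.sum(),"orange centre pts",og.sum())
    k=(hub|og); q=ray(s,np.argwhere(og)[:,::-1],.207)[:,:2]; d,ev=np.linalg.svd(q-q.mean(0),full_matrices=False)[1:]
    print(" bar centre",(q.max(0)+q.min(0))/2,"ang",np.degrees(np.arctan2(ev[0,1],ev[0,0])),"z",np.median(P[og][:,2]))
s=load("pics/top0.npz"); print("post",ray(s,[240.7,138.5],.161))
s=load("pics/side0.npz"); print("post",ray(s,[130+192/3.75,130+(460-300)/3.75],.161))
E
```

```text
top 150 196 (array([ 0.5897404, -0.0111189]), np.float64(0.056718268814929314), np.float64(0.001247458330889361)) (array([ 0.59031365, -0.01155648]), np.float64(0.07381288573807347), np.float64(0.001397206723303776))
 hub [[0.63197463 0.08539212 0.21      ]] 64 orange centre pts 62
 bar centre [0.63128247 0.08397632] ang -131.6787448454903 z 0.20640819706090374
side 119 110 (array([ 0.58799433, -0.00184616]), np.float64(0.0546342410040931), np.float64(0.001223280752865305)) (array([ 0.59140804, -0.00272124]), np.float64(0.07552815576196263), np.float64(0.0015096667549761647))
 hub [[0.62706128 0.10122426 0.21      ]] 95 orange centre pts 188
 bar centre [0.62810885 0.10434764] ang 84.14220739983429 z 0.19797743550354965
post [[0.58974187 0.08739491 0.161     ]]
post [[0.5918016  0.08250921 0.161     ]]
```

```bash
cat > d.py <<'E'
import sys,numpy as np
from plant import ctrl
from scipy.spatial.transform import Rotation as Ro
# usage: d.py x y z yaw [x y z yaw ...] : units from the pose now
o=ctrl.get_obs(); R=Ro.from_euler("xyz",o["orientation"],degrees=True).as_matrix()
print("t",round(o["clock"],2),o["tool_pos"].round(4),o["orientation"].round(1),"j",o["joint_pos"].round(0),"F",o["force"].round(1),"M",o["moment"].round(2),"op",round(o["opening"]*1e3,1))
a=list(map(float,sys.argv[1:]))
for i in range(0,len(a),4):
    t=R.T@(np.array(a[i:i+3])-o["tool_pos"])/.25
    dy=(a[i+3]-o["orientation"][2]+180)%360-180
    print("  tr",t.round(3),"spin",round(-dy/30,3))
E
python3 d.py .33 -.48 .23 -135
```

```text
t 0.1 [ 0.1732 -0.6519  0.1926] [ 179.9   -0.  -165.1] j [-59.  21.   1.  -0. -70. -17.] F [-0.6 -0.1  0.5] M [ 0.01 -0.    0.02] op 87.5
  tr [-0.783  0.504 -0.149] spin -1.004
```

```bash
python3 -m jog '[{"translation":[-0.78,0.5,-0.15],"spin":-1},{"translation":[-0.78,0.5,-0.15],"spin":-1},{"translation":[-0.78,0.5,-0.15],"spin":-1},{"translation":[-0.78,0.5,-0.15],"spin":-1},{"translation":[-0.78,0.5,-0.15],"spin":-1},{"translation":[-0.78,0.5,-0.15],"spin":-1},{"translation":[-0.78,0.5,-0.15],"spin":-1}]'; python3 d.py .43 -.26 .23 -105
```

```text
clock: 0.68
tool_pos: [0.3328, -0.4783, 0.2315]
orientation: [-180.0, 0.1, -134.9]
force: [0.3, -0.9, -0.0]
opening: 0.0876
t 0.68 [ 0.3328 -0.4783  0.2315] [-1.800e+02  1.000e-01 -1.349e+02] j [-36.  11.  -8.  -0. -71.  -9.] F [ 0.3 -0.9 -0. ] M [-0.04  0.09  0.02] op 87.6
  tr [-0.893  0.341  0.007] spin -0.996
```

```bash
python3 -m jog '[{"translation":[-0.89,0.34,0],"spin":-1},{"translation":[-0.89,0.34,0],"spin":-1},{"translation":[-0.89,0.34,0],"spin":-1},{"translation":[-0.89,0.34,0],"spin":-1},{"translation":[-0.89,0.34,0],"spin":-1},{"translation":[-0.89,0.34,0],"spin":-1},{"translation":[-0.89,0.34,0],"spin":-1}]'; python3 d.py .46 -.02 .23 -75
```

```text
clock: 1.27
tool_pos: [0.4312, -0.2568, 0.2318]
orientation: [-179.9, 0.1, -104.7]
force: [0.6, 0.3, 0.2]
opening: 0.0873
t 1.27 [ 0.4312 -0.2568  0.2318] [-1.799e+02  1.000e-01 -1.047e+02] j [ -8.   3. -17.  -0. -70.  -6.] F [0.6 0.3 0.2] M [-0.01  0.14 -0.01] op 87.3
  tr [-0.945  0.129  0.009] spin -0.989
```

```bash
python3 -m jog '[{"translation":[-0.94,0.13,0],"spin":-1},{"translation":[-0.94,0.13,0],"spin":-1},{"translation":[-0.94,0.13,0],"spin":-1},{"translation":[-0.94,0.13,0],"spin":-1},{"translation":[-0.94,0.13,0],"spin":-1},{"translation":[-0.94,0.13,0],"spin":-1},{"translation":[-0.94,0.13,0],"spin":-1}]'; python3 d.py .43 .2 .23 -45
```

```text
clock: 1.85
tool_pos: [0.4599, -0.0173, 0.2321]
orientation: [-179.8, 0.1, -74.5]
force: [0.5, 0.4, 0.1]
opening: 0.0877
t 1.85 [ 0.4599 -0.0173  0.2321] [-1.798e+02  1.000e-01 -7.450e+01] j [ 22.  -2. -22.  -0. -70.  -7.] F [0.5 0.4 0.1] M [-0.01  0.13  0.02] op 87.7
  tr [-0.869 -0.118  0.01 ] spin -0.982
```

```bash
python3 -m jog '[{"translation":[-0.87,-0.12,0],"spin":-1},{"translation":[-0.87,-0.12,0],"spin":-1},{"translation":[-0.87,-0.12,0],"spin":-1},{"translation":[-0.87,-0.12,0],"spin":-1},{"translation":[-0.87,-0.12,0],"spin":-1},{"translation":[-0.87,-0.12,0],"spin":-1}]'; python3 d.py .409 .257 .2 -15
```

```text
clock: 2.35
tool_pos: [0.4302, 0.2036, 0.2322]
orientation: [-179.8, -0.0, -44.2]
force: [-0.1, -0.3, 0.6]
opening: 0.0877
t 2.35 [0.4302 0.2036 0.2322] [-179.8   -0.   -44.2] j [ 49.  -0. -20.   0. -70.  -3.] F [-0.1 -0.3  0.6] M [-0.04  0.05  0.03] op 87.7
  tr [-0.21  -0.093  0.129] spin -0.974
```

```bash
python3 -m jog '[{"translation":[0,0,0],"spin":-1},{"translation":[0,0,0],"spin":-1},{"translation":[0,0,0],"spin":-1},{"translation":[0,0,0],"spin":-1},{"translation":[0,0,0],"spin":-1}]'; python3 d.py .409 .257 .2 14.8
```

```text
clock: 2.77
tool_pos: [0.4302, 0.203, 0.2318]
orientation: [-179.9, -0.1, -13.8]
force: [-0.6, -0.2, -0.1]
opening: 0.0872
t 2.77 [0.4302 0.203  0.2318] [-1.799e+02 -1.000e-01 -1.380e+01] j [ 49.  -0. -20.   0. -70.  27.] F [-0.6 -0.2 -0.1] M [-0.1   0.11 -0.05] op 87.2
  tr [-0.134 -0.189  0.127] spin -0.954
```

```bash
python3 -m jog '[{"translation":[0,0,0],"spin":-1},{"translation":[0,0,0],"spin":-1},{"translation":[0,0,0],"spin":-1},{"translation":[0,0,0],"spin":-1},{"translation":[0,0,0],"spin":-1}]'; python3 d.py .409 .257 .2 29.8
```

```text
clock: 3.18
tool_pos: [0.4304, 0.2022, 0.2314]
orientation: [-180.0, -0.1, 16.6]
force: [0.7, 0.5, 0.2]
opening: 0.0878
t 3.18 [0.4304 0.2022 0.2314] [-1.80e+02 -1.00e-01  1.66e+01] j [ 49.  -0. -20.   0. -70.  58.] F [0.7 0.5 0.2] M [-0.17  0.18 -0.02] op 87.8
  tr [-0.02  -0.234  0.126] spin -0.441
```

```bash
python3 -m jog '[{"translation":[-0.02,-0.235,0.12],"spin":-0.44},{"translation":[-0.02,-0.235,0.12],"spin":-0.44},{"translation":[-0.02,-0.235,0.12],"spin":-0.44},{"translation":[-0.02,-0.235,0.12],"spin":-0.44}]'; cat > w.py <<'E'
# wrist shot -> world-calibrated npz + png
import sys,numpy as np,cv2
from plant import ctrl
from scipy.spatial.transform import Rotation as Ro
o=ctrl.get_obs(); s=ctrl.snapshot("wrist"); n=sys.argv[1]
T=np.eye(4);T[:3,:3]=Ro.from_euler("xyz",o["orientation"],degrees=True).as_matrix();T[:3,3]=o["tool_pos"]
C=np.linalg.inv(T@s["tool_from_camera"]); s["R"]=C[:3,:3]; s["t"]=C[:3,3]
np.savez(f"pics/{n}.npz",**s); cv2.imwrite(f"pics/{n}.png",s["color"][:,:,::-1])
E
python3 w.py w1; python3 - <<'E'
from h import *
s=load("pics/w1.npz");H=hsv(s);P=cloud(s);h,sa,v=H[...,0],H[...,1],H[...,2]
w=(sa<60)&(v>140)&(abs(P[...,2]-.057)<.008)
w=big(w);q=ray(s,np.argwhere(w)[:,::-1],.059)[:,:2];print("handle",w.sum(),q.mean(0),np.median(P[w][:,2]))
r=cv2.minAreaRect((q*1e4).astype(np.float32));print(r)
pink=big((h>140)&(h<172)&(sa>50)&(v>90)); print("pink",pink.sum(),circ(ray(s,outer(pink),.053)))
E
python3 d.py .4094 .2573 .033 29.8
```

```text
clock: 3.52
tool_pos: [0.4086, 0.2568, 0.2005]
orientation: [180.0, 0.0, 29.8]
force: [0.0, -1.0, 0.6]
opening: 0.0875
handle 982 [0.40989186 0.25749015] 0.0596954379673955
((4089.698486328125, 2569.372314453125), (770.8177490234375, 180.2675323486328), 29.818838119506836)
pink 10336 (array([0.49260642, 0.30480139]), np.float64(0.06310315563753194), np.float64(0.00024288199095111318))
t 3.57 [0.409  0.2567 0.2011] [180.   -0.   29.7] j [ 56.   2. -22.   0. -66.  64.] F [0.7 0.1 0.6] M [-0.12  0.12  0.04] op 87.4
  tr [ 0.002 -0.002  0.672] spin -0.003
```

View pics/w1.png

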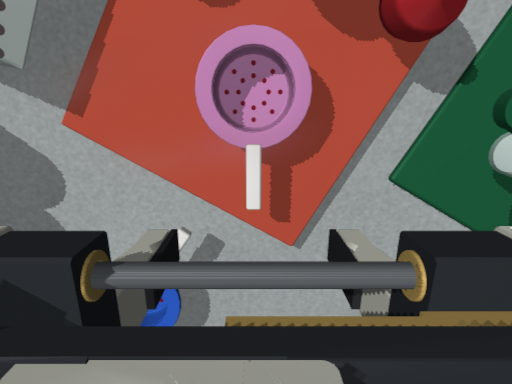

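The wrist view shows the strainer flange at (253,87) and the handle at (253,178). A blue look-alike's handle tip is near the left finger at (182,240), so I narrow the fingers before going down.

```bash
python3 -m jog '[{"translation":[0.005,-0.002,0],"spin":0},{"translation":[0.005,-0.002,0.1],"spin":0},{"translation":[0.005,-0.002,0.25],"spin":0},{"translation":[0.005,-0.002,0.4],"spin":0},{"translation":[0.005,-0.002,0.5],"spin":0},{"translation":[0.005,-0.002,0.6],"spin":0},{"translation":[0.005,-0.002,0.65],"spin":0},{"translation":[0.005,-0.002,0.67],"spin":0},{"translation":[0.005,-0.002,0.67],"spin":0}]' 36; python3 d.py .4102 .2576 .033 29.8
```

```text
clock: 4.32
tool_pos: [0.4102, 0.2568, 0.033]
orientation: [179.9, 0.0, 29.6]
force: [0.2, 0.0, -0.0]
opening: 0.0376
t 4.32 [0.4102 0.2568 0.033 ] [179.9   0.   29.6] j [ 55.  13. -35.   0. -43.  64.] F [ 0.2  0.  -0. ] M [-0.14  0.07 -0.06] op 37.6
  tr [ 0.002 -0.003 -0.   ] spin -0.006
```

```bash
python3 -m jog '[{"translation":[0,0,0],"spin":0},{"translation":[0,0,0],"spin":0},{"translation":[0,0,0],"spin":0},{"translation":[0,0,0],"spin":0},{"translation":[0,0,0],"spin":0},{"translation":[0,0,0],"spin":0}]' 0; python3 d.py .4102 .2576 .2 29.8
```

```text
clock: 4.82
tool_pos: [0.4103, 0.2571, 0.0334]
orientation: [180.0, -0.0, 29.6]
force: [0.8, -0.0, -0.2]
opening: 0.0028
t 4.82 [0.4103 0.2571 0.0334] [180.   -0.   29.6] j [ 55.  13. -35.   0. -43.  64.] F [ 0.8 -0.  -0.2] M [-0.11  0.11 -0.04] op 2.8
  tr [ 0.001 -0.001 -0.666] spin -0.006
```

The opening is 2.8 mm where the handle should have stopped it at 18 mm, so I look.

```bash
python3 w.py w2; python3 - <<'E'
from h import *
from plant import ctrl
s=ctrl.snapshot("side");np.savez("pics/side1.npz",**s)
a=s["color"][200:330,120:380,::-1]
b=cv2.resize(cv2.imread("pics/w2.png"),(520,390))
cv2.imwrite("pics/v2.png",np.vstack([b,cv2.resize(a,(520,260))])[:600])
E
```

```text
(no output)
```

View pics/v2.png

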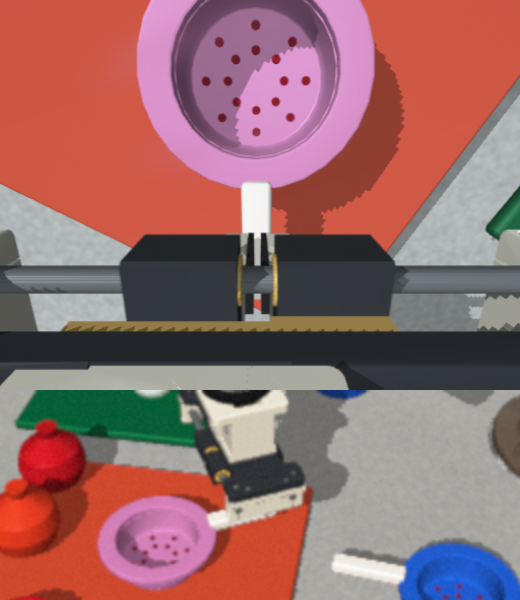

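```bash
python3 -m jog '[{"translation":[0,0,-0.02],"spin":0},{"translation":[0,0,-0.04],"spin":0},{"translation":[0,0,-0.06],"spin":0},{"translation":[0,0,-0.06],"spin":0},{"translation":[0,0,-0.06],"spin":0}]'; python3 w.py w3; python3 d.py; python3 - <<'E'
from h import *
for n in("w2","w3"):
    s=load(f"pics/{n}.npz");H=hsv(s);P=cloud(s);h,sa,v=H[...,0],H[...,1],H[...,2]
    pink=big((h>140)&(h<172)&(sa>50)&(v>90));p=P[pink];
    print(n,"pink z pct",np.percentile(p[:,2],[5,50,95]),np.argwhere(pink).mean(0))
    w=big((sa<40)&(v>170)&(np.mgrid[:384,:512][0]<260)&(abs(np.mgrid[:384,:512][1]-253)<30));print(w.sum(),np.median(P[w],axis=0))
    for y in (230,240,260,280,300): print(y,[tuple(s["color"][y,x]) for x in (242,248,254,260,266)],s["range_z"][y,254])
c=cv2.imread("pics/w3.png")[160:340,180:330];cv2.imwrite("pics/c3.png",cv2.resize(c,None,fx=3.3,fy=3.3,interpolation=cv2.INTER_NEAREST))
E
```

```text
clock: 5.33
tool_pos: [0.4104, 0.2573, 0.0487]
orientation: [180.0, -0.0, 29.6]
force: [1.0, -0.1, -0.7]
opening: -0.0
t 5.38 [0.4102 0.2571 0.0484] [180.   -0.   29.6] j [ 55.  11. -34.   0. -45.  64.] F [-0.1  0.3 -0.7] M [-0.11  0.17  0.01] op 0.3
w2 pink z pct [0.01916597 0.04058867 0.05474558] [ 82.33713554 252.43663775]
1693 [0.42719802 0.26803615 0.05985897]
230 [(np.uint8(174), np.uint8(175), np.uint8(164)), (np.uint8(30), np.uint8(30), np.uint8(32)), (np.uint8(245), np.uint8(244), np.uint8(243)), (np.uint8(30), np.uint8(30), np.uint8(32)), (np.uint8(165), np.uint8(166), np.uint8(155))] 0.17886703
240 [(np.uint8(105), np.uint8(106), np.uint8(100)), (np.uint8(30), np.uint8(31), np.uint8(33)), (np.uint8(185), np.uint8(184), np.uint8(182)), (np.uint8(31), np.uint8(31), np.uint8(32)), (np.uint8(171), np.uint8(172), np.uint8(161))] 0.1802484
260 [(np.uint8(48), np.uint8(49), np.uint8(48)), (np.uint8(19), np.uint8(19), np.uint8(21)), (np.uint8(185), np.uint8(186), np.uint8(182)), (np.uint8(21), np.uint8(21), np.uint8(22)), (np.uint8(102), np.uint8(101), np.uint8(93))] 0.18388174
28
[... 1107 characters left out ...]
, np.uint8(85), np.uint8(49)), (np.uint8(20), np.uint8(20), np.uint8(22)), (np.uint8(106), np.uint8(105), np.uint8(104)), (np.uint8(21), np.uint8(21), np.uint8(22)), (np.uint8(205), np.uint8(172), np.uint8(98))] 0.13377623
280 [(np.uint8(85), np.uint8(77), np.uint8(58)), (np.uint8(72), np.uint8(75), np.uint8(78)), (np.uint8(72), np.uint8(75), np.uint8(78)), (np.uint8(77), np.uint8(81), np.uint8(84)), (np.uint8(230), np.uint8(200), np.uint8(117))] 0.08281962
300 [(np.uint8(102), np.uint8(91), np.uint8(66)), (np.uint8(37), np.uint8(39), np.uint8(40)), (np.uint8(80), np.uint8(84), np.uint8(85)), (np.uint8(37), np.uint8(39), np.uint8(40)), (np.uint8(161), np.uint8(135), np.uint8(77))] 0.13073644
```

View pics/c3.png

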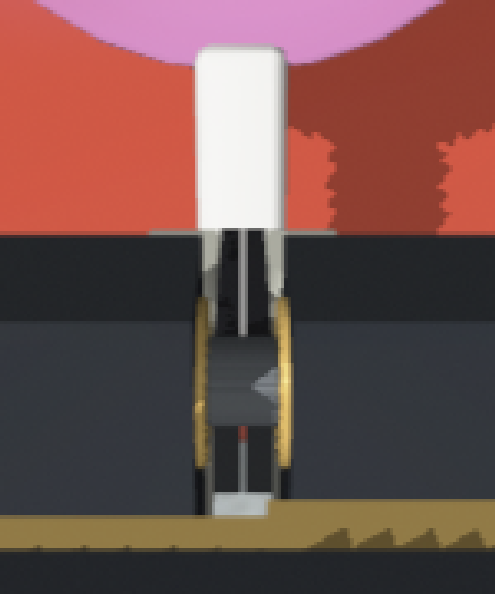

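```bash
python3 - <<'E'
from h import *
for n in("w2","w3"):
    s=load(f"pics/{n}.npz");P=cloud(s);print(n,s["tool_from_camera"].round(3).tolist())
    for y in range(210,262,6):
        print(y,[f"{P[y,x,2]*1e3:.0f}" if s["range_z"][y,x]>0 else "-" for x in range(234,276,3)], P[y,246].round(3))
for n in("side0","side1"):
    s=load(f"pics/{n}.npz");P=cloud(s)
    m=(abs(P[...,0]-.41)<.06)&(abs(P[...,1]-.257)<.06)&(P[...,2]>.02)&(P[...,2]<.12)
    H=hsv(s);w=m&(H[...,1]<70)&(H[...,2]>120)
    i=np.argwhere(w);print(n,i.min(0),i.max(0)); 
    for z in np.arange(.04,.12,.01):
        k=w&(abs(P[...,2]-z)<.005); print(round(z,3),k.sum(),P[k].mean(0).round(3) if k.any() else "")
s=load("pics/side1.npz");a=s["color"][235:285,200:280,::-1];cv2.imwrite("pics/c4.png",cv2.resize(a,None,fx=8,fy=8,interpolation=cv2.INTER_CUBIC))
E
```

```text
w2 [[0.001, -0.96, -0.281, 0.076], [1.0, 0.001, -0.0, 0.0], [0.001, -0.281, 0.96, -0.192], [0.0, 0.0, 0.0, 1.0]]
210 ['16', '57', '60', '59', '59', '60', '60', '60', '60', '60', '60', '16', '15', '15'] [0.424 0.27  0.059]
216 ['17', '16', '59', '60', '59', '59', '59', '60', '60', '59', '59', '16', '16', '16'] [0.421 0.268 0.059]
222 ['16', '16', '60', '60', '60', '60', '59', '60', '60', '60', '60', '15', '16', '16'] [0.418 0.266 0.06 ]
228 ['16', '17', '60', '61', '60', '58', '60', '60', '60', '60', '59', '16', '17', '15'] [0.415 0.264 0.06 ]
234 ['141', '79', '79', '78', '75', '76', '60', '60', '76', '75', '79', '79', '142', '141'] [0.417 0.265 0.075]
240 ['146', '87', '86', '83', '83', '83', '60', '61', '83', '83', '86', '87', '146', '146'] [0.417 0.265 0.083]
246 ['150', '90', '87', '91', '89', '90', '60', '61', '91', '89', '87', '88', '146', '150'] [0.417 0.265 0.089]
252 ['151', '147', '100', '98', '96', '97', '60', '60', '97', '97', '101', '146', '147', '153'] [0.417 0.265 0.096]
258 ['151', '150', '106', '102', '103', '102', '60', '60', '102', '101', '105', '147', '150', '156'
[... 747 characters left out ...]
', '101', '101', '161', '161', '161'] [0.417 0.265 0.098]
246 ['166', '164', '155', '103', '106', '106', '60', '106', '106', '101', '103', '165', '165', '165'] [0.417 0.265 0.106]
252 ['168', '168', '162', '115', '112', '113', '60', '112', '112', '115', '162', '168', '169', '168'] [0.417 0.265 0.112]
258 ['171', '171', '166', '120', '118', '119', '60', '117', '119', '119', '165', '169', '172', '172'] [0.417 0.265 0.118]
side0 [254 223] [269 257]
0.04 1 [0.429 0.275 0.045]
0.05 78 [0.408 0.265 0.052]
0.06 222 [0.408 0.26  0.059]
0.07 0 
0.08 0 
0.09 0 
0.1 0 
0.11 0 
side1 [260 223] [269 257]
0.04 0 
0.05 67 [0.409 0.266 0.051]
0.06 63 [0.432 0.273 0.059]
0.07 0 
0.08 0 
0.09 0 
0.1 0 
0.11 0
```

View pics/c4.png

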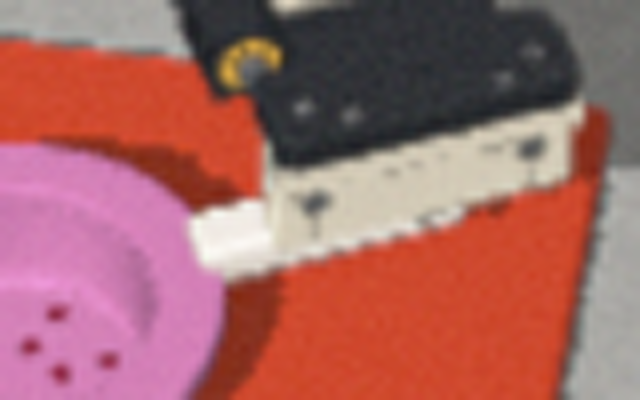

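```bash
python3 - <<'E'
from h import *
for n,tz in(("w2",.0334),("w3",.0485)):
    s=load(f"pics/{n}.npz");P=cloud(s)
    R=s["R"]; C=s["tool_from_camera"]; c=P@R.T+s["t"]; T=c@C[:3,:3].T+C[:3,3]
    for x in (240,244,248,254,258,262): print(n,x,[(y,*(T[y,x]*1e3).round(0).astype(int)) for y in range(226,240,2)])
s=load("pics/side1.npz");P=cloud(s);S=load("pics/w2.npz");C=S["tool_from_camera"]
T=((P@S["R"].T+S["t"])@C[:3,:3].T+C[:3,3])*1e3
for y in range(245,268,2): print(y,[tuple(T[y,x].round(0).astype(int)) for x in range(232,272,5)])
E
```

```text
w2 240 [(226, np.int64(8), np.int64(-8), np.int64(-26)), (228, np.int64(7), np.int64(-8), np.int64(-27)), (230, np.int64(76), np.int64(0), np.int64(-192)), (232, np.int64(11), np.int64(-7), np.int64(-42)), (234, np.int64(12), np.int64(-7), np.int64(-45)), (236, np.int64(12), np.int64(-7), np.int64(-48)), (238, np.int64(12), np.int64(-7), np.int64(-52))]
w2 244 [(226, np.int64(8), np.int64(-5), np.int64(-26)), (228, np.int64(7), np.int64(-5), np.int64(-25)), (230, np.int64(10), np.int64(-5), np.int64(-36)), (232, np.int64(10), np.int64(-5), np.int64(-39)), (234, np.int64(10), np.int64(-5), np.int64(-42)), (236, np.int64(10), np.int64(-5), np.int64(-45)), (238, np.int64(10), np.int64(-5), np.int64(-47))]
w2 248 [(226, np.int64(9), np.int64(-3), np.int64(-27)), (228, np.int64(7), np.int64(-3), np.int64(-27)), (230, np.int64(10), np.int64(-3), np.int64(-36)), (232, np.int64(10), np.int64(-3), np.int64(-40)), (234, np.int64(10), np.int64(-3), np.int64(-42)), (236, np.int64(76), np.int64(0), np.int64(-192)), (238, np.int64(10), np.int64(-3), np.int64(-47))]
w2 254 [(226, np.int64(9), np.in
[... 6930 characters left out ...]
4(-11), np.int64(-26)), (np.int64(33), np.int64(-88), np.int64(-101)), (np.int64(-2), np.int64(-8), np.int64(-16)), (np.int64(-24), np.int64(22), np.int64(18)), (np.int64(-36), np.int64(19), np.int64(20)), (np.int64(-45), np.int64(10), np.int64(15)), (np.int64(-57), np.int64(9), np.int64(18)), (np.int64(-67), np.int64(4), np.int64(17))]
267 [(np.int64(21), np.int64(-9), np.int64(-19)), (np.int64(9), np.int64(-9), np.int64(-14)), (np.int64(-10), np.int64(17), np.int64(16)), (np.int64(-22), np.int64(16), np.int64(19)), (np.int64(-32), np.int64(10), np.int64(17)), (np.int64(-44), np.int64(7), np.int64(18)), (np.int64(-54), np.int64(2), np.int64(17)), (np.int64(-65), np.int64(-1), np.int64(18))]
```

The reported TCP is about 35 mm beyond the real fingertips: pad ends show at tool z ≈ -35 in both wrist shots, and the body is offset by the same amount. x and y are right and the strainer has not moved. I correct for this, so the grasp height is the reported z plus 54 mm, and try again.

```bash
python3 -m jog '[{"translation":[0,0,0],"spin":0},{"translation":[0,0,0],"spin":0},{"translation":[0,0,0],"spin":0},{"translation":[0,0,0],"spin":0},{"translation":[0,0,0.04],"spin":0},{"translation":[0,0,0.08],"spin":0},{"translation":[0,0,0.12],"spin":0},{"translation":[0,0,0.16],"spin":0},{"translation":[0,0,0.19],"spin":0},{"translation":[0,0,0.2],"spin":0},{"translation":[0,0,0.2],"spin":0}]' 36; python3 d.py .4102 .2576 -.002 29.8
```

```text
clock: 6.3
tool_pos: [0.41, 0.2567, -0.0022]
orientation: [179.9, 0.1, 29.6]
force: [-0.1, 0.2, 0.8]
opening: 0.0359
t 6.3 [ 0.41    0.2567 -0.0022] [1.799e+02 1.000e-01 2.960e+01] j [ 55.  16. -37.   0. -37.  64.] F [-0.1  0.2  0.8] M [-0.12  0.16 -0.01] op 35.9
  tr [ 0.003 -0.003 -0.001] spin -0.006
```

```bash
python3 -m jog '[{"translation":[0,0,0],"spin":0},{"translation":[0,0,0],"spin":0},{"translation":[0,0,0],"spin":0},{"translation":[0,0,0],"spin":0},{"translation":[0,0,0],"spin":0},{"translation":[0,0,0],"spin":0}]' 0; python3 d.py .4102 .2576 .2 29.8
```

```text
clock: 6.8
tool_pos: [0.4102, 0.257, -0.0019]
orientation: [179.9, 0.0, 29.6]
force: [-0.5, 0.1, 2.2]
opening: 0.0178
t 6.8 [ 0.4102  0.257  -0.0019] [179.9   0.   29.6] j [ 55.  16. -37.   0. -37.  64.] F [-0.5  0.1  2.2] M [0.07 0.38 0.07] op 17.8
  tr [ 0.001 -0.001 -0.807] spin -0.006
```

```bash
python3 -m jog '[{"translation":[0,0,-0.03],"spin":0},{"translation":[0,0,-0.08],"spin":0},{"translation":[0,0,-0.15],"spin":0},{"translation":[0,0,-0.23],"spin":0},{"translation":[0,0,-0.31],"spin":0},{"translation":[0,0,-0.39],"spin":0},{"translation":[0,0,-0.47],"spin":0},{"translation":[0,0,-0.54],"spin":0},{"translation":[0,0,-0.6],"spin":0},{"translation":[0,0,-0.65],"spin":0},{"translation":[0,0,-0.65],"spin":0},{"translation":[0,0,-0.65],"spin":0}]'; python3 w.py w4; cat > st.py <<'E'
import sys
from h import *
s=load(f"pics/{sys.argv[1]}.npz");H=hsv(s);P=cloud(s);h,sa,v=H[...,0],H[...,1],H[...,2]
pink=big((h>140)&(h<172)&(sa>50)&(v>90)); p=P[pink]; p=p[p[:,2]>.08]
z=np.percentile(p[:,2],80); c=circ(ray(s,outer(pink),z))
for _ in range(3):
    r=np.hypot(*(p[:,:2]-c[0]).T); f=p[(r>.05)&(r<.062)]
    A=np.c_[f[:,:2]-c[0],np.ones(len(f))]; x=np.linalg.lstsq(A,f[:,2],rcond=None)[0]
    k=abs(A@x-f[:,2])<.004; x=np.linalg.lstsq(A[k],f[k,2],rcond=None)[0]
    o=ray(s,outer(pink),x[2]); c=circ(o)
print("strainer centre",c[0].round(4),"r",c[1].round(4),"flange top z",x[2].round(4),"slope",x[:2].round(3),len(f))
E
python3 st.py w4; python3 d.py
```

```text
clock: 7.8
tool_pos: [0.41, 0.2571, 0.161]
orientation: [180.0, -0.0, 29.6]
force: [-0.1, -0.1, -2.4]
opening: 0.0178
strainer centre [0.4824 0.2962] r 0.052 flange top z 0.2152 slope [-0.074 -0.059] 10414
t 7.85 [0.4096 0.2567 0.1601] [1.80e+02 1.00e-01 2.96e+01] j [ 55.   4. -26.   0. -61.  64.] F [ 0.2  0.3 -2.3] M [-0.27  0.21 -0.  ] op 17.7
```

```bash
python3 - <<'E'
import re
t=open("h.py").read()
t=t.replace("    return c[:,0]\n","    c=c[:,0]; return c[(c[:,0]>2)&(c[:,0]<509)&(c[:,1]>2)&(c[:,1]<381)]\n");open("h.py","w").write(t)
t=open("st.py").read().replace("f=p[(r>.05)&(r<.062)]","f=p[(r>.05)&(r<.064)]");open("st.py","w").write(t+"""
d=np.array([np.cos(np.radians(float(sys.argv[2]))),np.sin(np.radians(float(sys.argv[2])))])
q=(p[:,:2]-c[0])@d; w=abs((p[:,:2]-c[0])@[-d[1],d[0]])
for a in np.arange(-.064,.07,.008):
    k=(abs(q-a)<.004)&(w<.06); print(round(a,3),k.sum(),np.percentile(p[k,2],90).round(4) if k.any() else "")
m=pink; i=np.argwhere(m); print(i.min(0),i.max(0))
""")
E
python3 st.py w4 29.6
```

```text
strainer centre [0.4924 0.3045] r 0.0629 flange top z 0.2159 slope [-0.007 -0.003] 14534
-0.064 115 0.2168
-0.056 1745 0.2171
-0.048 3003 0.217
-0.04 4118 0.2167
-0.032 3847 0.2166
-0.024 3902 0.2165
-0.016 4090 0.2167
-0.008 4270 0.2163
0.0 4217 0.2163
0.008 5060 0.2162
0.016 5118 0.2162
0.024 3900 0.2159
0.032 1679 0.1833
0.04 0 
0.048 0 
0.056 0 
0.064 0 
[  0 104] [201 400]
```

View pics/w4.png

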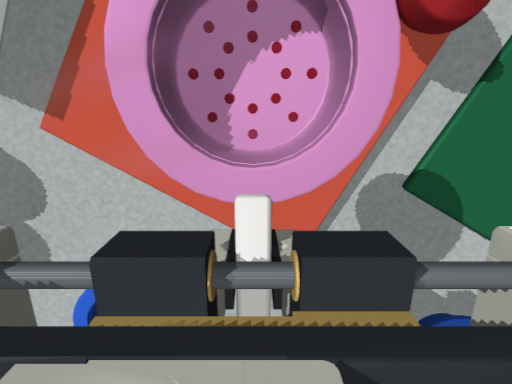

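The view shows the strainer held level, flange centre about (253,50), handle between the pads at (253,220). While moving, I cross-check the ring centre from the depth points.

```bash
python3 - <<'E'
from h import *
for n in("top","side"):
    s=load(f"pics/{n}0.npz");P=cloud(s);H=hsv(s)
    ok=(H[...,0]>60)&(H[...,0]<95)&(H[...,1]>100)&(abs(P[...,2]-.130)<.005)
    p=P[ok];c=np.array([.59,-.008])
    for _ in range(15):
        d=p[:,:2]-c;r=np.hypot(*d.T);a=np.arctan2(d[:,1],d[:,0])
        I=[];O=[]
        for b in np.arange(-np.pi,np.pi,.2):
            k=(abs(a-b)<.1)&(r<.085)
            if k.sum()>6:
                q=p[k][np.argsort(r[k])]; I.append(q[:1].mean(0)); O.append(q[-1]) if r[k].max()<.08 else 0
        ci,co=circ(np.array(I)),circ(np.array(O)); c=(ci[0]+co[0])/2
    print(n,len(I),len(O),ci,co)
s=load("pics/w4.npz");print(s["K"][0])
E
python3 d.py .43 .09 .18 0 .43 .09 .21 0
```

```text
top 32 24 (array([ 0.58951609, -0.01172118]), np.float64(0.0544446534844186), np.float64(0.0005652071874631577)) (array([ 0.59042133, -0.01147931]), np.float64(0.07530266130048782), np.float64(0.000482158265908951))
side 26 21 (array([ 0.59068748, -0.00469214]), np.float64(0.057190303966461485), np.float64(0.0009288063160045046)) (array([ 0.5846873 , -0.00509668]), np.float64(0.06921983476147611), np.float64(0.0010460706634231876))
[294.45639991   0.         252.99953577]
t 7.85 [0.4096 0.2567 0.1601] [1.80e+02 1.00e-01 2.96e+01] j [ 55.   4. -26.   0. -61.  64.] F [ 0.2  0.3 -2.3] M [-0.27  0.21 -0.  ] op 17.7
  tr [-0.259  0.62  -0.079] spin 0.987
  tr [-0.259  0.62  -0.199] spin 0.987
```

```bash
python3 -m jog '[{"translation":[-0.05,0.1,-0.1],"spin":0},{"translation":[-0.1,0.2,-0.2],"spin":0},{"translation":[-0.15,0.31,-0.2],"spin":0},{"translation":[-0.2,0.42,-0.2],"spin":0},{"translation":[-0.23,0.52,-0.2],"spin":0},{"translation":[-0.25,0.59,-0.2],"spin":0},{"translation":[-0.26,0.62,-0.2],"spin":0},{"translation":[-0.26,0.62,-0.2],"spin":0},{"translation":[-0.26,0.62,-0.2],"spin":0}]'; python3 w.py w5; python3 - <<'E'
from h import *
s=load("pics/w5.npz");P=cloud(s);H=hsv(s)
ok=(H[...,0]>60)&(H[...,0]<95)&(H[...,1]>100)&(abs(P[...,2]-.130)<.006)
i=np.argwhere(ok);print(len(i),i.min(0),i.max(0),np.median(P[ok][:,2]))
e=ok&(cv2.erode(ok.astype(np.uint8),np.ones((3,3)))==0)
p=ray(s,np.argwhere(e)[:,::-1],.130);c=np.array([.59,-.0115])
for _ in range(10):
    r=np.hypot(*(p[:,:2]-c).T);i,o=abs(r-.052)<.004,abs(r-.076)<.004;ci,co=circ(p[i]),circ(p[o]);c=(ci[0]+co[0])/2
print(i.sum(),o.sum(),ci,co)
E
python3 st.py w5 29.6|head -1; python3 d.py .42 -.0115 .21 0
```

```text
clock: 8.6
tool_pos: [0.4294, 0.0896, 0.2095]
orientation: [180.0, 0.2, 29.5]
force: [0.1, 0.7, -1.2]
opening: 0.018
8391 [  0 367] [175 511] 0.13035456460283312
590 314 (array([ 0.58931331, -0.00750505]), np.float64(0.05321972871886331), np.float64(0.00044763298350349034)) (array([ 0.59048377, -0.00925021]), np.float64(0.07471121750604666), np.float64(0.0003192031525872524))
strainer centre [0.5109 0.1358] r 0.0627 flange top z 0.2591 slope [-0.057 -0.031] 13609
t 8.65 [0.4294 0.0901 0.2097] [1.80e+02 1.00e-01 2.96e+01] j [ 38.  -3. -26.   0. -67.  82.] F [ 0.  -0.9 -2.2] M [-0.21  0.26 -0.01] op 18.0
  tr [-0.234  0.335 -0.   ] spin 0.986
```

```bash
python3 -m jog '[{"translation":[-0.01,0.015,0],"spin":0.05},{"translation":[-0.03,0.045,0],"spin":0.15},{"translation":[-0.06,0.08,0],"spin":0.27},{"translation":[-0.09,0.12,0],"spin":0.4},{"translation":[-0.12,0.17,0],"spin":0.53},{"translation":[-0.15,0.22,0],"spin":0.66},{"translation":[-0.18,0.26,0],"spin":0.79},{"translation":[-0.21,0.295,0],"spin":0.9},{"translation":[-0.225,0.32,0],"spin":0.96},{"translation":[-0.234,0.33,0],"spin":0.985},{"translation":[-0.234,0.33,0],"spin":0.985}]'; python3 w.py w6; python3 st.py w6 0|head -1; python3 d.py .4947 -.010 .21 0
```

```text
clock: 9.57
tool_pos: [0.4192, -0.0106, 0.2098]
orientation: [179.9, 0.1, 0.0]
force: [-0.5, -0.8, -2.6]
opening: 0.0176
strainer centre [ 0.513  -0.0106] r 0.0628 flange top z 0.2595 slope [-0.065 -0.   ] 13628
t 9.62 [ 0.4194 -0.0103  0.2099] [1.799e+02 1.000e-01 1.000e-01] j [ 26.  -5. -28.   0. -68.  64.] F [-0.7  0.  -2.1] M [-0.09  0.28 -0.04] op 17.3
  tr [ 0.301 -0.001 -0.001] spin 0.003
```

```bash
python3 -m jog '[{"translation":[0.02,0,0],"spin":0},{"translation":[0.06,0,0],"spin":0},{"translation":[0.11,0,0],"spin":0},{"translation":[0.17,0,0],"spin":0},{"translation":[0.22,0,0],"spin":0},{"translation":[0.26,0,0],"spin":0},{"translation":[0.29,0,0],"spin":0},{"translation":[0.304,0,0],"spin":0},{"translation":[0.304,0,0],"spin":0},{"translation":[0.304,0,0],"spin":0}]'; python3 d.py .4953 -.010 .15 0 .4953 -.010 .083 0; python3 w.py w7;  python3 st.py w7 0|head -1; python3 - <<'E'
from h import *
from plant import ctrl
s=ctrl.snapshot("top");np.savez("pics/top2.npz",**s)
H=hsv(s);h,sa,v=H[...,0],H[...,1],H[...,2];pink=big((h>140)&(h<172)&(sa>50)&(v>90))
print("top sees",pink.sum(),circ(ray(s,outer(pink),.258)))
E
```

```text
clock: 10.45
tool_pos: [0.4951, -0.0103, 0.2095]
orientation: [179.9, 0.1, 0.1]
force: [0.1, -0.4, -1.8]
opening: 0.0178
t 10.45 [ 0.4951 -0.0103  0.2095] [1.799e+02 1.000e-01 1.000e-01] j [ 22.   3. -20.   0. -67.  68.] F [ 0.1 -0.4 -1.8] M [-0.07  0.27 -0.02] op 17.8
  tr [ 0.001 -0.002  0.238] spin 0.002
  tr [ 0.002 -0.002  0.506] spin 0.002
strainer centre [ 0.5889 -0.0101] r 0.0628 flange top z 0.2591 slope [-0.065 -0.001] 13605
top sees 3 (array([ 0.30399544, -0.08656078]), np.float64(0.002036670267545662), np.float64(1.7809104885246896e-14))
```

Good: the strainer centre is within a few mm of the seat. I lower it in stages and watch the force.

```bash
python3 -m jog '[{"translation":[0,0,0.03],"spin":0},{"translation":[0,0,0.07],"spin":0},{"translation":[0,0,0.12],"spin":0},{"translation":[0,0,0.17],"spin":0},{"translation":[0,0,0.22],"spin":0},{"translation":[0,0,0.27],"spin":0},{"translation":[0,0,0.31],"spin":0},{"translation":[0,0,0.34],"spin":0},{"translation":[0,0,0.36],"spin":0},{"translation":[0,0,0.38],"spin":0},{"translation":[0,0,0.39],"spin":0},{"translation":[0,0,0.4],"spin":0}]'; python3 d.py .4953 -.010 .083 0
```

```text
clock: 11.55
tool_pos: [0.495, -0.0103, 0.1098]
orientation: [179.9, 0.1, 0.1]
force: [-0.9, -0.1, -0.8]
opening: 0.0175
t 11.55 [ 0.495  -0.0103  0.1098] [1.799e+02 1.000e-01 1.000e-01] j [ 22.   8. -28.   0. -54.  68.] F [-0.9 -0.1 -0.8] M [-0.05  0.33 -0.01] op 17.5
  tr [ 0.002 -0.002  0.107] spin 0.003
```

```bash
python3 -m jog '[{"translation":[0,0,0.01],"spin":0},{"translation":[0,0,0.02],"spin":0},{"translation":[0,0,0.03],"spin":0},{"translation":[0,0,0.04],"spin":0},{"translation":[0,0,0.05],"spin":0},{"translation":[0,0,0.06],"spin":0},{"translation":[0,0,0.065],"spin":0},{"translation":[0,0,0.07],"spin":0},{"translation":[0,0,0.07],"spin":0}]'; python3 d.py .4953 -.010 .083 0
```

```text
clock: 12.3
tool_pos: [0.4949, -0.0104, 0.0922]
orientation: [179.9, 0.1, 0.1]
force: [0.3, 0.2, -1.6]
opening: 0.0173
t 12.3 [ 0.4949 -0.0104  0.0922] [1.799e+02 1.000e-01 1.000e-01] j [ 22.   9. -30.   0. -51.  68.] F [ 0.3  0.2 -1.6] M [-0.05  0.38  0.03] op 17.3
  tr [ 0.001 -0.002  0.037] spin 0.003
```

```bash
python3 -m jog '[{"translation":[0,0,0.004],"spin":0},{"translation":[0,0,0.008],"spin":0},{"translation":[0,0,0.012],"spin":0},{"translation":[0,0,0.016],"spin":0},{"translation":[0,0,0.02],"spin":0},{"translation":[0,0,0.02],"spin":0}]'; python3 d.py .4953 -.010 .083 0;python3 w.py w8;  python3 st.py w8 0|head -1
```

```text
clock: 12.8
tool_pos: [0.495, -0.0104, 0.0871]
orientation: [179.9, 0.1, 0.1]
force: [-1.9, -0.2, 1.3]
opening: 0.018
t 12.8 [ 0.495  -0.0104  0.0871] [1.799e+02 1.000e-01 1.000e-01] j [ 22.   9. -30.   0. -51.  68.] F [-1.9 -0.2  1.3] M [-0.15  0.35 -0.02] op 18.0
  tr [ 0.001 -0.002  0.017] spin 0.003
strainer centre [ 0.5898 -0.0102] r 0.0628 flange top z 0.1404 slope [-0.025 -0.   ] 14225
```

It levels as planned, with slope down from 0.065 to 0.025 and 1–2 N on the tool. One last small lowering.

```bash
python3 -m jog '[{"translation":[0,0,0.004],"spin":0},{"translation":[0,0,0.008],"spin":0},{"translation":[0,0,0.012],"spin":0},{"translation":[0,0,0.014],"spin":0},{"translation":[0,0,0.014],"spin":0}]'; python3 d.py .4953 -.010 .083 0;python3 w.py w9;  python3 st.py w9 0|head -1
```

```text
clock: 13.27
tool_pos: [0.495, -0.0104, 0.0835]
orientation: [179.9, 0.1, 0.1]
force: [-1.3, 0.7, 1.6]
opening: 0.0178
t 13.27 [ 0.495  -0.0104  0.0835] [1.799e+02 1.000e-01 1.000e-01] j [ 22.  10. -30.   0. -50.  68.] F [-1.3  0.7  1.6] M [-0.15  0.46 -0.01] op 17.8
  tr [ 0.001 -0.002  0.002] spin 0.003
strainer centre [ 0.5902 -0.0102] r 0.0628 flange top z 0.1389 slope [-0.002  0.   ] 14617
```

```bash
python3 -m jog '[{"translation":[0,0,0],"spin":0},{"translation":[0,0,0],"spin":0},{"translation":[0,0,0],"spin":0},{"translation":[0,0,0],"spin":0},{"translation":[0,0,-0.05],"spin":0},{"translation":[0,0,-0.15],"spin":0},{"translation":[0,0,-0.3],"spin":0},{"translation":[0,0,-0.45],"spin":0},{"translation":[0,0,-0.55],"spin":0},{"translation":[0,0,-0.6],"spin":0},{"translation":[0,0,-0.6],"spin":0}]' 45; python3 w.py w10;  python3 st.py w10 0|head -1; python3 - <<'E'
from h import *
s=load("pics/w10.npz");P=cloud(s);H=hsv(s);h,sa,v=H[...,0],H[...,1],H[...,2]
og=(h>4)&(h<22)&(sa>150)&(P[...,2]>.19)&(P[...,2]<.225)&(P[...,0]<.75)&(P[...,0]>.5)
i=np.argwhere(og);print("orange",len(i),i.min(0),i.max(0),np.median(P[og][:,2]))
q=ray(s,i[:,::-1],.208)[:,:2]; print(cv2.minAreaRect((q*1e3).astype(np.float32)))
hub=(v<60)&(P[...,2]>.195)&(P[...,2]<.225)&(np.hypot(P[...,0]-.632,P[...,1]-.086)<.04)
print("hub",hub.sum(),P[hub].mean(0),np.median(P[hub][:,2]))
E
python3 d.py .632 .086 .24 30
```

```text
clock: 14.23
tool_pos: [0.4971, -0.0098, 0.2374]
orientation: [180.0, -0.3, 0.1]
force: [0.6, -0.1, -0.7]
opening: 0.0448
strainer centre [ 0.5898 -0.0102] r 0.0627 flange top z 0.1389 slope [-0.     0.001] 5534
orange 584 [ 0 83] [ 49 151] 0.2082646427124558
((631.7623901367188, 80.26072692871094), (47.73911666870117, 14.08341121673584), 50.61090850830078)
hub 1370 [0.63290745 0.08359513 0.20884372] 0.20968947238699714
t 14.28 [ 0.496  -0.0099  0.2352] [ 1.8e+02 -1.0e-01  1.0e-01] j [ 22.   2. -18.   0. -71.  68.] F [ 0.4 -0.5 -1.3] M [-0.07  0.18 -0.03] op 44.9
  tr [ 0.545 -0.383 -0.019] spin -0.997
```

View pics/w10.png

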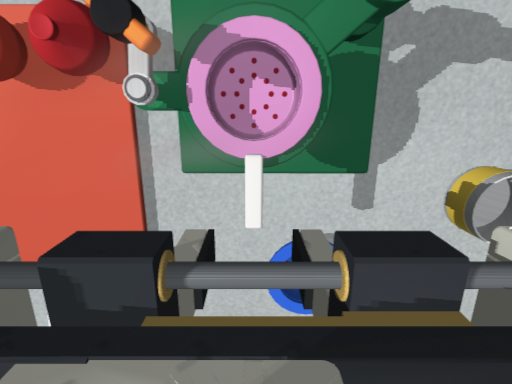

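The strainer sits flat, flange at (255,88) in the picture, centre (0.590,-0.010), z 0.139. The knob is at the top left, hub about (115,15), and the post at (140,89). Now I go to look at the knob.

```bash
python3 -m jog '[{"translation":[0.06,-0.03,0],"spin":-0.24},{"translation":[0.12,-0.06,0],"spin":-0.48},{"translation":[0.2,-0.1,0],"spin":-0.7},{"translation":[0.26,-0.1,0],"spin":-0.9},{"translation":[0.28,-0.1,0],"spin":-1},{"translation":[0.28,-0.1,0],"spin":-1}]' 45; python3 d.py .58 .022 .235 49.5; python3 -c "
from h import *
print(ray(load('pics/w10.npz'),[140,89],.161))"
```

```text
clock: 14.78
tool_pos: [0.5662, 0.0153, 0.233]
orientation: [180.0, 0.1, 30.2]
force: [0.2, -0.1, -0.3]
opening: 0.045
t 14.78 [0.5662 0.0153 0.233 ] [1.80e+02 1.00e-01 3.02e+01] j [ 21.   9. -10.   0. -71.  99.] F [ 0.2 -0.1 -0.3] M [-0.14  0.16  0.01] op 45.0
  tr [ 0.061  0.005 -0.008] spin -0.643
[[0.5902351  0.08773244 0.161     ]]
```

```bash
python3 -m jog '[{"translation":[0.02,0,0],"spin":-0.24},{"translation":[0.04,0,0],"spin":-0.45},{"translation":[0.06,0.005,0],"spin":-0.64},{"translation":[0.06,0.005,0],"spin":-0.64},{"translation":[0.06,0.005,0],"spin":-0.64}]'; python3 w.py w11; cat > kn.py <<'E'
import sys
from h import *
s=load(f"pics/{sys.argv[1]}.npz");P=cloud(s);H=hsv(s);h,sa,v=H[...,0],H[...,1],H[...,2]
g=np.array([float(sys.argv[2]),float(sys.argv[3])])
near=(np.hypot(P[...,0]-g[0],P[...,1]-g[1])<.045)&(P[...,2]>.198)&(P[...,2]<.216)
og=near&(h>4)&(h<22)&(sa>130); hub=near&(v<70)
q=ray(s,np.argwhere(og)[:,::-1],.208)[:,:2]; r=cv2.minAreaRect((q*1e3).astype(np.float32))
print("bar rect",r,"n",og.sum()); b=ray(s,np.argwhere(hub)[:,::-1],.209)
print("hub",hub.sum(),cv2.minEnclosingCircle((b[:,:2]*1e3).astype(np.float32)),np.median(P[hub][:,2]))
E
python3 kn.py w11 .632 .085; python3 d.py .632 .085 .2 49.5
```

```text
clock: 15.2
tool_pos: [0.5791, 0.0216, 0.2322]
orientation: [-180.0, 0.2, 49.1]
force: [0.1, -0.1, 0.4]
opening: 0.0445
bar rect ((635.8211669921875, 85.21487426757812), (57.98581314086914, 12.972075462341309), 49.6148567199707) n 899
hub 1300 ((635.9984130859375, 85.19619750976562), 13.97077465057373) 0.20987283659204548
t 15.25 [0.5791 0.0216 0.2324] [-180.     0.2   49.1] j [ 21.  10.  -8.   0. -72. 118.] F [ 0.7 -0.9  0.5] M [-0.08  0.14  0.04] op 45.4
  tr [ 0.331 -0.006  0.129] spin -0.012
```

```bash
python3 d.py .6359 .0852 .205 49.6 .6359 .0852 .143 49.6;  python3 -m jog '[{"translation":[0.08,0,0.02],"spin":-0.02},{"translation":[0.16,0,0.05],"spin":-0.02},{"translation":[0.24,0,0.08],"spin":-0.02},{"translation":[0.3,0,0.1],"spin":-0.02},{"translation":[0.335,0,0.12],"spin":-0.02},{"translation":[0.339,-0.003,0.12],"spin":-0.02},{"translation":[0.339,-0.003,0.12],"spin":-0.02}]'; python3 d.py .6359 .0852 .143 49.6
```

```text
t 15.25 [0.5791 0.0216 0.2324] [-180.     0.2   49.1] j [ 21.  10.  -8.   0. -72. 118.] F [ 0.7 -0.9  0.5] M [-0.08  0.14  0.04] op 45.4
  tr [0.341 0.006 0.109] spin -0.015
  tr [0.342 0.006 0.357] spin -0.015
clock: 15.83
tool_pos: [0.6334, 0.0862, 0.2017]
orientation: [-179.9, 0.2, 49.7]
force: [0.5, -0.3, 0.4]
opening: 0.0452
t 15.83 [0.6334 0.0862 0.2017] [-179.9    0.2   49.7] j [ 25.  17.  -3.   0. -70. 114.] F [ 0.5 -0.3  0.4] M [-0.1   0.08 -0.07] op 45.2
  tr [0.004 0.01  0.235] spin 0.004
```

```bash
python3 -m jog '[{"translation":[0.004,0.01,0.02],"spin":0},{"translation":[0.004,0.01,0.06],"spin":0},{"translation":[0.004,0.01,0.1],"spin":0},{"translation":[0.004,0.01,0.14],"spin":0},{"translation":[0.004,0.01,0.18],"spin":0},{"translation":[0.004,0.01,0.21],"spin":0},{"translation":[0.004,0.01,0.23],"spin":0},{"translation":[0.004,0.01,0.235],"spin":0},{"translation":[0.004,0.01,0.235],"spin":0}]'; python3 d.py .6359 .0852 .143 49.6
```

```text
clock: 16.58
tool_pos: [0.6356, 0.0851, 0.1425]
orientation: [-179.9, 0.3, 49.7]
force: [-0.2, 0.3, -0.8]
opening: 0.0447
t 16.58 [0.6356 0.0851 0.1425] [-179.9    0.3   49.7] j [ 25.  20.  -8.   0. -63. 115.] F [-0.2  0.3 -0.8] M [-0.13  0.08 -0.03] op 44.7
  tr [ 0.001  0.001 -0.002] spin 0.004
```

```bash
python3 -m jog '[{"translation":[0,0,0],"spin":0},{"translation":[0,0,0],"spin":0},{"translation":[0,0,0],"spin":0},{"translation":[0,0,0],"spin":0},{"translation":[0,0,0],"spin":0},{"translation":[0,0,0],"spin":0},{"translation":[0,0,0],"spin":0}]' 0; python3 - <<'E'
import numpy as np
# arc rows about post, tool frame yaw psi0; arm angle goes from phi0 by -k
P=np.array([.5902,.0877]);K0=np.array([.6359,.0852]);psi=np.radians(49.6)
ex=np.array([np.cos(psi),np.sin(psi)]);ey=np.array([np.sin(psi),-np.cos(psi)])
for base,psi in((0,49.6),(30,19.6),(60,-10.4)):
    p=np.radians(psi);ex=np.array([np.cos(p),np.sin(p)]);ey=np.array([np.sin(p),-np.cos(p)])
    rot=lambda a:P+np.array([[np.cos(a),np.sin(a)],[-np.sin(a),np.cos(a)]])@(K0-P)
    s=rot(np.radians(base))
    for a in range(3,31,3):
        d=rot(np.radians(base+a))-s; print(base,a,(d@ex/.25).round(3),(d@ey/.25).round(3),"spin",a/30)
E
python3 d.py
```

```text
clock: 17.17
tool_pos: [0.636, 0.0852, 0.1429]
orientation: [-179.9, 0.2, 49.7]
force: [-0.0, -0.1, 2.4]
opening: 0.0287
0 3 -0.008 0.006 spin 0.1
0 6 -0.016 0.011 spin 0.2
0 9 -0.024 0.016 spin 0.3
0 12 -0.033 0.02 spin 0.4
0 15 -0.041 0.024 spin 0.5
0 18 -0.05 0.027 spin 0.6
0 21 -0.06 0.03 spin 0.7
0 24 -0.069 0.032 spin 0.8
0 27 -0.078 0.034 spin 0.9
0 30 -0.088 0.036 spin 1.0
30 3 -0.008 0.006 spin 0.1
30 6 -0.016 0.011 spin 0.2
30 9 -0.024 0.016 spin 0.3
30 12 -0.033 0.02 spin 0.4
30 15 -0.041 0.024 spin 0.5
30 18 -0.05 0.027 spin 0.6
30 21 -0.06 0.03 spin 0.7
30 24 -0.069 0.032 spin 0.8
30 27 -0.078 0.034 spin 0.9
30 30 -0.088 0.036 spin 1.0
60 3 -0.008 0.006 spin 0.1
60 6 -0.016 0.011 spin 0.2
60 9 -0.024 0.016 spin 0.3
60 12 -0.033 0.02 spin 0.4
60 15 -0.041 0.024 spin 0.5
60 18 -0.05 0.027 spin 0.6
60 21 -0.06 0.03 spin 0.7
60 24 -0.069 0.032 spin 0.8
60 27 -0.078 0.034 spin 0.9
60 30 -0.088 0.036 spin 1.0
t 17.17 [0.636  0.0852 0.1429] [-179.9    0.2   49.7] j [ 25.  20.  -8.   0. -63. 115.] F [-0.  -0.1  2.4] M [-0.1  -0.05  0.02] op 28.7
```

The opening is 28.7 mm, so the pads hold the 29 mm hub. That is good enough for the swing. I swing the arm along its arc.

```bash
python3 -m jog '[{"translation":[-0.008,0.006,0],"spin":0.1},{"translation":[-0.016,0.011,0],"spin":0.2},{"translation":[-0.024,0.016,0],"spin":0.3},{"translation":[-0.033,0.02,0],"spin":0.4},{"translation":[-0.041,0.024,0],"spin":0.5},{"translation":[-0.05,0.027,0],"spin":0.6},{"translation":[-0.06,0.03,0],"spin":0.7},{"translation":[-0.069,0.032,0],"spin":0.8},{"translation":[-0.078,0.034,0],"spin":0.9},{"translation":[-0.088,0.036,0],"spin":1},{"translation":[-0.088,0.036,0],"spin":1}]'; python3 d.py .6285 .0627 .143 19.6
```

```text
clock: 18.08
tool_pos: [0.628, 0.0629, 0.1429]
orientation: [180.0, 0.2, 19.6]
force: [-2.0, 3.2, 0.8]
opening: 0.0284
t 18.08 [0.628  0.0629 0.1429] [180.    0.2  19.6] j [ 23.  19.  -9.  -0. -63.  86.] F [-2.   3.2  0.8] M [ 1.12  0.98 -0.16] op 28.4
  tr [ 0.002  0.001 -0.   ] spin -0.001
```

```bash
python3 -m jog '[{"translation":[-0.008,0.006,0],"spin":0.1},{"translation":[-0.016,0.011,0],"spin":0.2},{"translation":[-0.024,0.016,0],"spin":0.3},{"translation":[-0.033,0.02,0],"spin":0.4},{"translation":[-0.041,0.024,0],"spin":0.5},{"translation":[-0.05,0.027,0],"spin":0.6},{"translation":[-0.06,0.03,0],"spin":0.7},{"translation":[-0.069,0.032,0],"spin":0.8},{"translation":[-0.078,0.034,0],"spin":0.9},{"translation":[-0.088,0.036,0],"spin":1},{"translation":[-0.088,0.036,0],"spin":1}]'; python3 d.py .5902 .0419 .143 -37.3
```

```text
clock: 19.0
tool_pos: [0.61, 0.0478, 0.143]
orientation: [179.9, 0.2, -10.5]
force: [-1.1, 5.3, -0.0]
opening: 0.0286
t 19.0 [0.61   0.0478 0.143 ] [179.9   0.2 -10.5] j [ 23.  17. -11.  -0. -62.  57.] F [-1.1  5.3 -0. ] M [ 1.82  0.59 -0.11] op 28.6
  tr [-0.074  0.038  0.   ] spin 0.894
```

```bash
python3 -m jog '[{"translation":[-0.008,0.005,0],"spin":0.1},{"translation":[-0.016,0.01,0],"spin":0.2},{"translation":[-0.024,0.015,0],"spin":0.3},{"translation":[-0.033,0.019,0],"spin":0.4},{"translation":[-0.041,0.023,0],"spin":0.5},{"translation":[-0.05,0.026,0],"spin":0.6},{"translation":[-0.06,0.029,0],"spin":0.7},{"translation":[-0.068,0.031,0],"spin":0.8},{"translation":[-0.074,0.034,0],"spin":0.89},{"translation":[-0.074,0.034,0],"spin":0.89}]'; python3 d.py .5902 .0427 .143 -37.3
```

```text
clock: 19.83
tool_pos: [0.5912, 0.0436, 0.143]
orientation: [180.0, 0.1, -37.1]
force: [3.3, 4.0, -3.8]
opening: 0.0286
t 19.83 [0.5912 0.0436 0.143 ] [ 1.80e+02  1.00e-01 -3.71e+01] j [ 23.  15. -14.  -0. -61.  30.] F [ 3.3  4.  -3.8] M [ 1.53 -0.88 -0.03] op 28.6
  tr [-0.001  0.005 -0.   ] spin 0.006
```

The arm is at its stop: +x reaction of 3.3 N, and about 0.02 rad by geometry. I start turning the knob clockwise. The screw cannot be home before 80°.

```bash
python3 -m jog '[{"translation":[0,0,0],"spin":0.1},{"translation":[0,0,0],"spin":0.25},{"translation":[0,0,0],"spin":0.4},{"translation":[0,0,0],"spin":0.55},{"translation":[0,0,0],"spin":0.7},{"translation":[0,0,0],"spin":0.85},{"translation":[0,0,0],"spin":1},{"translation":[0,0,0],"spin":1}]'; python3 d.py .5905 .0430 .143 -67.1
```

```text
clock: 20.5
tool_pos: [0.5912, 0.0436, 0.143]
orientation: [179.9, 0.1, -67.2]
force: [1.2, 1.8, 0.6]
opening: 0.0286
t 20.5 [0.5912 0.0436 0.143 ] [ 1.799e+02  1.000e-01 -6.720e+01] j [ 23.  15. -14.  -0. -61.  -0.] F [1.2 1.8 0.6] M [ 0.5   0.14 -0.07] op 28.6
  tr [ 0.001  0.004 -0.   ] spin -0.002
```

```bash
python3 -m jog '[{"translation":[0,0,0],"spin":0.1},{"translation":[0,0,0],"spin":0.25},{"translation":[0,0,0],"spin":0.4},{"translation":[0,0,0],"spin":0.55},{"translation":[0,0,0],"spin":0.7},{"translation":[0,0,0],"spin":0.85},{"translation":[0,0,0],"spin":1},{"translation":[0,0,0],"spin":1}]'; python3 d.py .5905 .0430 .143 -97.1; python3 w.py w12; python3 kn.py w12 .5905 .043; python3 st.py w12 0|head -1
```

```text
clock: 21.17
tool_pos: [0.5911, 0.0435, 0.143]
orientation: [179.9, 0.0, -97.1]
force: [0.3, 1.7, -0.5]
opening: 0.0284
t 21.17 [0.5911 0.0435 0.143 ] [179.9   0.  -97.1] j [ 23.  15. -14.  -0. -61. -30.] F [ 0.3  1.7 -0.5] M [ 0.59  0.06 -0.02] op 28.4
  tr [ 0.002  0.002 -0.   ] spin 0.0
bar rect ((590.9760131835938, 39.543209075927734), (58.14820861816406, 13.747632026672363), 82.18170928955078) n 1603
hub 1294 ((596.2734985351562, 40.086456298828125), 24.11125946044922) 0.2094963117340289
strainer centre [ 0.5902 -0.0104] r 0.0627 flange top z 0.1389 slope [-0.001  0.   ] 10047
```

The knob follows the hand, bar at 82° with the tool at -97°, and the strainer is still seated. From here I turn in small steps with torque readings, at most one click's worth (15°) per turn.

```bash
python3 -m jog '[{"translation":[0,0,0],"spin":0.1},{"translation":[0,0,0],"spin":0.25},{"translation":[0,0,0],"spin":0.4},{"translation":[0,0,0],"spin":0.5}]' >/dev/null; python3 d.py
python3 -m jog '[{"translation":[0,0,0],"spin":0.08},{"translation":[0,0,0],"spin":0.17}]'>/dev/null; python3 d.py
python3 -m jog '[{"translation":[0,0,0],"spin":0.08},{"translation":[0,0,0],"spin":0.17}]'>/dev/null; python3 d.py
python3 -m jog '[{"translation":[0,0,0],"spin":0.08},{"translation":[0,0,0],"spin":0.17}]'>/dev/null; python3 d.py
```

```text
t 21.55 [0.5912 0.0435 0.1429] [ 179.9   -0.  -111.8] j [ 23.  15. -14.  -0. -61. -45.] F [-2.2  1.7  1.7] M [0.72 0.63 0.13] op 28.2
t 21.72 [0.5911 0.0435 0.1429] [ 1.799e+02 -1.000e-01 -1.166e+02] j [ 23.  15. -14.  -0. -61. -50.] F [-0.8  2.1  0.8] M [0.79 0.62 0.08] op 28.5
t 21.88 [0.5911 0.0435 0.1429] [ 1.799e+02 -1.000e-01 -1.215e+02] j [ 23.  15. -14.  -0. -61. -54.] F [-2.2  1.3  1.9] M [0.78 0.58 0.11] op 28.4
t 22.05 [0.591  0.0436 0.1429] [ 1.799e+02 -1.000e-01 -1.263e+02] j [ 23.  15. -14.  -0. -61. -59.] F [-1.3  2.1  1.1] M [0.78 0.46 0.12] op 28.8
```

M_z is about 0.11 N m while turning, which matches the spindle friction. 89° turned so far; I go on.

```bash
for k in 1; do python3 -m jog '[{"translation":[0,0,0],"spin":0.08},{"translation":[0,0,0],"spin":0.17}]'>/dev/null; python3 d.py
python3 -m jog '[{"translation":[0,0,0],"spin":0.08},{"translation":[0,0,0],"spin":0.17}]'>/dev/null; python3 d.py
python3 -m jog '[{"translation":[0,0,0],"spin":0.08},{"translation":[0,0,0],"spin":0.17}]'>/dev/null; python3 d.py; done
```

```text
t 22.22 [0.5909 0.0436 0.1429] [ 1.799e+02 -1.000e-01 -1.312e+02] j [ 23.  15. -14.  -0. -61. -64.] F [-1.7  2.8  1.3] M [0.78 0.46 0.06] op 28.7
t 22.38 [0.5909 0.0436 0.1429] [ 179.9   -0.2 -136. ] j [ 23.  15. -14.  -0. -61. -69.] F [-1.2  1.5  0.1] M [0.76 0.5  0.14] op 28.4
t 22.55 [0.5909 0.0436 0.1429] [ 179.9   -0.2 -140.8] j [ 23.  15. -14.  -0. -61. -74.] F [-2.3  2.1  1. ] M [0.87 0.48 0.13] op 28.5
```

```bash
python3 -m jog '[{"translation":[0,0,0],"spin":0.08},{"translation":[0,0,0],"spin":0.17}]'>/dev/null; python3 d.py
python3 -m jog '[{"translation":[0,0,0],"spin":0.08},{"translation":[0,0,0],"spin":0.17}]'>/dev/null; python3 d.py
python3 -m jog '[{"translation":[0,0,0],"spin":0.08},{"translation":[0,0,0],"spin":0.17}]'>/dev/null; python3 d.py
```

```text
t 22.72 [0.5909 0.0437 0.143 ] [ 179.9   -0.2 -145.7] j [ 23.  15. -14.  -0. -61. -79.] F [-1.2  1.3  1.4] M [0.8  0.5  0.15] op 28.7
t 22.88 [0.5908 0.0437 0.143 ] [ 179.9   -0.2 -150.5] j [ 23.  15. -14.  -0. -61. -84.] F [-1.4  1.4  1. ] M [0.78 0.42 0.11] op 28.5
t 23.05 [0.5908 0.0437 0.143 ] [ 179.9   -0.2 -155.4] j [ 23.  15. -14.  -0. -61. -88.] F [-1.7  1.3  0.9] M [0.78 0.42 0.1 ] op 28.3
```

```bash
python3 -m jog '[{"translation":[0,0,0],"spin":0.08},{"translation":[0,0,0],"spin":0.17}]'>/dev/null; python3 d.py
python3 -m jog '[{"translation":[0,0,0],"spin":0.08},{"translation":[0,0,0],"spin":0.17}]'>/dev/null; python3 d.py
python3 -m jog '[{"translation":[0,0,0],"spin":0.08},{"translation":[0,0,0],"spin":0.17}]'>/dev/null; python3 d.py
```

```text
t 23.22 [0.5908 0.0438 0.143 ] [ 180.    -0.2 -160.2] j [ 23.  15. -14.  -0. -61. -93.] F [-1.7  2.5  1.4] M [0.78 0.42 0.14] op 28.5
t 23.38 [0.5908 0.0438 0.143 ] [ 180.    -0.3 -165.1] j [ 23.  15. -14.  -0. -61. -98.] F [-2.   2.   0.3] M [0.81 0.45 0.12] op 28.2
t 23.55 [0.5908 0.0438 0.143 ] [-180.    -0.3 -169.9] j [  23.   15.  -14.   -0.  -61. -103.] F [-0.9  1.9  1.5] M [0.77 0.4  0.09] op 28.5
```

```bash
python3 -m jog '[{"translation":[0,0,0],"spin":0.08},{"translation":[0,0,0],"spin":0.17}]'>/dev/null; python3 d.py
python3 -m jog '[{"translation":[0,0,0],"spin":0.08},{"translation":[0,0,0],"spin":0.17}]'>/dev/null; python3 d.py
python3 -m jog '[{"translation":[0,0,0],"spin":0.08},{"translation":[0,0,0],"spin":0.17}]'>/dev/null; python3 d.py
```

```text
t 23.72 [0.5908 0.0439 0.143 ] [-180.    -0.3 -174.7] j [  23.   15.  -14.   -0.  -61. -108.] F [-1.2  3.   0.6] M [0.77 0.4  0.13] op 28.5
t 23.88 [0.5907 0.0439 0.143 ] [-179.9   -0.3 -179.6] j [  23.   15.  -14.   -0.  -61. -113.] F [-0.9  2.4  0.9] M [0.68 0.37 0.1 ] op 28.2
t 24.05 [0.5907 0.044  0.143 ] [-179.9   -0.3  175.6] j [  23.   15.  -14.   -0.  -61. -118.] F [-1.8  3.1  1.1] M [0.74 0.42 0.3 ] op 28.4
```

M_z jumped to 0.30, so the screw is home after about 147° and the clutch is loading. Single small steps now.

```bash
python3 -m jog '[{"translation":[0,0,0],"spin":0.08}]'>/dev/null; python3 d.py
python3 -m jog '[{"translation":[0,0,0],"spin":0.08}]'>/dev/null; python3 d.py
```

```text
t 24.13 [0.5907 0.044  0.143 ] [-179.9   -0.3  173.4] j [  23.   15.  -14.   -0.  -61. -120.] F [-0.7  2.1  0.9] M [0.64 0.23 0.15] op 27.9
t 24.22 [0.5908 0.044  0.1431] [-179.9   -0.3  171.3] j [  23.   15.  -14.   -0.  -61. -122.] F [-0.8  1.4  1.2] M [ 0.59  0.08 -0.04] op 28.8
```

The torque rose, then went below zero: the click. I follow it into the notch with a few more degrees, staying well short of a second click.

```bash
python3 -m jog '[{"translation":[0,0,0],"spin":0.08}]'>/dev/null; python3 d.py
python3 -m jog '[{"translation":[0,0,0],"spin":0.08}]'>/dev/null; python3 d.py; python3 -m jog '[{"translation":[0,0,0],"spin":0.08},{"translation":[0,0,0],"spin":0.08}]'>/dev/null; python3 d.py; python3 w.py w13; python3 kn.py w13 .5905 .043; python3 st.py w13 0|head -1
```

```text
t 24.3 [0.5908 0.044  0.143 ] [-179.9   -0.3  169.1] j [  23.   15.  -14.   -0.  -61. -124.] F [-1.6  1.6  1.1] M [ 0.62  0.27 -0.1 ] op 28.2
t 24.38 [0.5908 0.044  0.143 ] [-179.8   -0.3  166.9] j [  23.   15.  -14.   -0.  -61. -126.] F [-0.9  2.1  0.8] M [0.78 0.45 0.12] op 28.3
t 24.55 [0.5908 0.044  0.1431] [-179.8   -0.3  164.7] j [  23.   15.  -14.   -0.  -61. -128.] F [-1.1  1.9  1.6] M [0.66 0.42 0.01] op 28.5
bar rect ((587.2354125976562, 45.49014663696289), (14.212738990783691, 58.40159225463867), 74.90013122558594) n 1632
hub 1335 ((590.1328125, 44.259979248046875), 21.487289428710938) 0.2094742198791293
strainer centre [ 0.5676 -0.0047] r 0.0429 flange top z 0.1385 slope [-0.026 -0.002] 754
```

The click profile is complete (+0.30, then -0.10, then rising, then about 0). The bar is at 164.9°, roughly 14° past home. I release and lift clear.

```bash
python3 -m jog '[{"translation":[0,0,0],"spin":0},{"translation":[0,0,0],"spin":0},{"translation":[0,0,0],"spin":0},{"translation":[0,0,0],"spin":0},{"translation":[0,0,-0.03],"spin":0},{"translation":[0,0,-0.08],"spin":0},{"translation":[0,0,-0.15],"spin":0},{"translation":[0,0,-0.25],"spin":0},{"translation":[0,0,-0.35],"spin":0},{"translation":[0,0,-0.4],"spin":0},{"translation":[0,0,-0.4],"spin":0}]' 45; python3 w.py w14; python3 kn.py w14 .5905 .043; python3 st.py w14 0|head -1; python3 d.py .45 .044 .28 164.7
```

```text
clock: 25.52
tool_pos: [0.5932, 0.0443, 0.2475]
orientation: [-180.0, 0.1, 164.9]
force: [-0.3, -0.1, 0.6]
opening: 0.0453
bar rect ((589.6514282226562, 44.70378112792969), (14.617890357971191, 59.43783187866211), 74.88825988769531) n 616
hub 875 ((588.6866455078125, 44.802825927734375), 15.943121910095215) 0.20977194021113443
strainer centre [ 0.5876 -0.011 ] r 0.0609 flange top z 0.1388 slope [ 0. -0.] 2543
t 25.57 [0.5922 0.0444 0.2454] [-1.799e+02 -1.000e-01  1.648e+02] j [  23.   11.   -5.   -0.  -74. -128.] F [-0.7  0.7 -1. ] M [-0.03  0.03  0.03] op 44.8
  tr [ 0.549 -0.15  -0.137] spin 0.004
```

```bash
python3 -m jog '[{"translation":[0.05,0,-0.1],"spin":0},{"translation":[0.15,0,-0.14],"spin":0},{"translation":[0.27,-0.1,-0.14],"spin":0},{"translation":[0.4,-0.15,-0.14],"spin":0},{"translation":[0.5,-0.15,-0.14],"spin":0},{"translation":[0.55,-0.15,-0.14],"spin":0},{"translation":[0.55,-0.15,-0.14],"spin":0}]'; python3 - <<'E'
from h import *
from plant import ctrl
t,s=ctrl.snapshot("top"),ctrl.snapshot("side")
np.savez("pics/tope.npz",**t);np.savez("pics/sidee.npz",**s)
f=lambda a:cv2.resize(a[:,:,::-1],(480,300),interpolation=cv2.INTER_CUBIC)
cv2.imwrite("pics/end.png",np.vstack([f(t["color"][80:180,200:360]),f(s["color"][120:220,110:270])]))
E
python3 d.py
```

```text
clock: 26.15
tool_pos: [0.4478, 0.0442, 0.2811]
orientation: [180.0, -0.0, 164.9]
force: [-0.2, -0.2, -0.8]
opening: 0.045
t 26.25 [0.45   0.0445 0.2808] [-1.800e+02 -1.000e-01  1.649e+02] j [  31.   -4.  -17.   -0.  -77. -136.] F [0.5 0.4 0.6] M [-0.03 -0.12 -0.01] op 44.7
```

View pics/end.png

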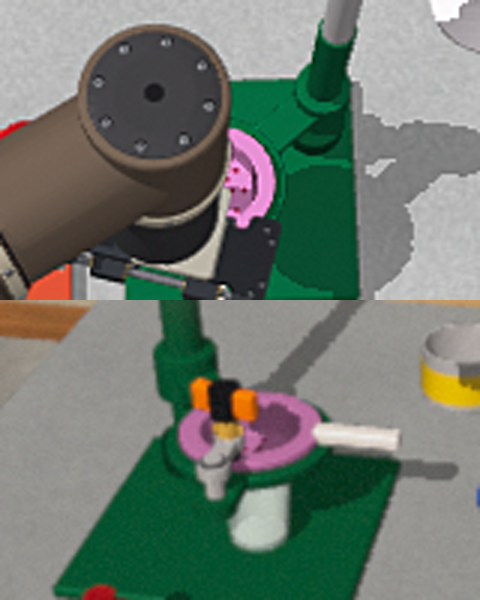

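The side view shows the strainer flat in the ring at (255,430), with its handle on the clear side. The arm is over the flange with the knob at (225,400), the gripper is clear, and the cup and tin are in place. I hand it in.

```bash
python3 -c "
from plant import ctrl
print(ctrl.close_job())"
```

```text
the job is handed in; nothing more can be done
None
```

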